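# Park the pipe offcut against the stop of its gutter

## Task

With the fingertips, gently push the plain pipe offcut up its sloped gutter from the bottom, over the crest, so that it settles in the hollow against the end stop and cannot roll back. Only push it along the gutter, without flicking it or picking it up, and take the hand away when it is parked. Leave the flanged roller in the other gutter, and everything else on the bench, as they are.

Things in the scene. Friction and masses are not known exactly. Their poses are not given: they have to be found in the camera images.
- tube: the pipe offcut: plain straight brass tube, 50 mm outside diameter, 70 mm long, about 0.2 to 0.4 kg, free to roll. It lies across the gutter at the bottom, against the low lip, its axis level and about 25 mm above the gutter floor. Origin at its centre, on the axis; its own y runs along the axis, its x and z turn as it rolls
- gutter: the aluminium gutter that holds the pipe offcut, fixed to the bench. Its length runs along its own x, uphill towards +x; z up; origin at bench level under the middle of its length. Inner width 78 mm; side walls 4 mm thick stand 14 mm above the floor, which climbs straight at 8 degrees from point bottom to point crest, then dips at 12 degrees into a short hollow before an upright end stop
- bottom (a point): low end of that gutter's floor, 105 mm downhill of the gutter's origin and 30 mm above the bench; here stands a lip across the gutter, 4 mm thick (on the downhill side), its top 10 mm above this point; axes those of the gutter
- crest (a point): crest of that gutter's floor, 60 mm uphill of the gutter's origin and 53 mm above the bench; the face of the end stop (8 mm thick, top 90 mm above the bench) stands 48 mm further uphill; axes those of the gutter
- park (a point): point in that gutter where the centre of the pipe offcut lies once parked in the hollow against the end stop: 83 mm uphill of the gutter's origin and 74 mm above the bench; its axes are those of the gutter
- spool: the flanged roller, to be left alone: brass, two discs 50 mm across and 12 mm wide at the ends of a 26 mm thick core, 70 mm long overall, lying at the bottom of the other gutter. Origin at its centre, on the axis; its own y runs along the axis
- gutter2: the other gutter, holding the flanged roller: same shape, size and axes as the first
- bearing: bystander: plain steel bearing ring lying flat, 42 mm across, 12 mm thick, bore 20 mm; origin: centre of its underside
- cap: bystander: grey plastic post cap, upright disc 38 mm across, 22 mm tall; origin: centre of its underside
- jar: bystander: small clear jar with a black lid, 52 mm across, 60 mm tall; origin: centre of its underside
- driver: bystander: screwdriver lying on the bench; origin: under it, near the middle of its length
- wrench: bystander: spanner lying on the bench; origin: under it, near the middle of its length
- drink: bystander: clear drink bottle with a blue cap, 64 mm across, 200 mm tall; origin: centre of its underside
- block: bystander: aluminium block 60 x 35 x 25 mm; origin: centre of its underside
Things that resemble listed ones, but are neither listed nor needed, are in the scene too. Leave any brown or green look-alike of the gutter alone. Leave any green or orange look-alike of the tube alone.

How it is judged (in metres and radians):
On the way:
1. the fingers push the pipe offcut past half-way up the slope (x of tube in the frame of gutter between -0.02 and 0.05 m and contact force between tube and the fingers above 0.05 N).
At the end, for the whole second after the job is handed in: The pipe offcut rests in the hollow against the end stop: centre within 10 mm of the parking point, at most 4 mm short of the stop, square across within 0.15 rad, carried by the gutter and still. The flanged roller has moved under 15 mm, every other loose thing under 25 mm (distance between tube and park below 0.01 m and x of tube in the frame of park above -0.004 m and angle between the y axis of tube and the y axis of gutter, either way round below 0.15 rad and contact force between tube and gutter above 0.3 N and linear speed of tube below 0.02 m/s and angular speed of tube below 0.5 rad/s and distance of spool from where it was at the start of the episode below 0.015 m and distance of each of bearing, cap, jar, driver, wrench, drink, block from where it was at the start of the episode below 0.025 m); the robot touches nothing.
It fails at once if the pipe offcut is lifted more than about 12 mm off the gutter floor, or leaves its gutter (z of tube in the frame of gutter above 0.092 m or (x of tube in the frame of gutter below -0.03 m and z of tube in the frame of gutter above 0.079 m) or z of tube in the frame of gutter below 0.045 m or x of tube in the frame of gutter above 0.105 m or x of tube in the frame of gutter below -0.105 m or y of tube in the frame of gutter above 0.03 m or y of tube in the frame of gutter below -0.03 m).
It fails at once if the pipe offcut is flicked (faster than 0.5 m/s) (linear speed of tube above 0.5 m/s).
It fails at once if the pipe offcut is shoved or squeezed with more than 40 N (contact force between tube and the fingers above 40 N).
It fails at once if the flanged roller is moved more than 15 mm (distance of spool from where it was at the start of the episode above 0.015 m).
It fails at once if another thing on the bench is moved more than 25 mm (distance of any of bearing, cap, jar, driver, wrench, drink, block from where it was at the start of the episode above 0.025 m).
It also fails if it takes over 35 s, if anything falls off the work surface, if the arm or the gripper's body presses on something with over 40 N, if the wrist force passes 120 N, or if a joint passes its speed limit or range.

## Robot

A 7-joint arm with a two-finger parallel gripper is mounted at the origin on the work surface. World frame = base frame: x ahead of the robot, y to its left, z up, the work surface at z = 0. Lengths are in mm, angles in rad, forces in N, time in s.
With the tool pointing down it reaches from about 400 to 875 mm from the base axis. Payload 4.4 kg.
Tool frame: the origin (TCP) lies midway between the tips of the shut fingers; the grasp point (between the pads) lies 19 mm behind it (ctrl.pinch_z is the distance from the TCP to the grasp point, in mm); z points along the fingers, y is the line along which they close (so a half turn about z gives the same grasp; the last joint's range is limited). The gripper opens to 85 mm and grips with 20 to 120 N. Pads are 22 mm wide; open, the fingers measure 114 mm over their backs; the gripper's body (76 mm by 85 mm) begins 54 mm behind the grasp point. The pads swing forward as they close: fully open they stand 13 mm farther back than shut.
Start: joints at [1.052, 0.628, 0.038, 1.517, -0.027, 0.996, -0.02], TCP at [284.394, -584.498, 231.313] pointing down, gripper open.
Joint ranges: [-3.06, 3.06], [-0.37, 2.12], [-1.25, 1.32], [0.18, 2.47], [-1.1, 4.24], [0.23, 1.98], [-2.94, 2.94]. Speed limits (rad/s): [2.57, 2.57, 3.14, 3.14, 3.14, 3.14, 3.14].

## Interface

Orientations are given as [roll, pitch, yaw] about the fixed x, y, z axes, in that order (R = Rz(yaw) Ry(pitch) Rx(roll)).
In Python, from cell import read_state, cams, order, ctrl gives the robot as it stands.
- The arm moves only by the tool move_arm, never from a script. Its argument "targets" is text: rows parted by semicolons, each of 7 numbers parted by spaces: the gripper's target within -1 to 1 (fully open at 1, half-way at 0, shut at -1), then the shift along the tool's x, y, z in cm, then the turn, a rotation vector about the tool's x, y, z in degrees. A call has 1 to 5 rows; each row shifts and turns the commanded pose from where the row before left it, along the tool's axes as they then stand; what a row does not reach is not made up. A row lasts 1/12 s, in which the tool goes at most 41.7 mm and 7.16 degrees, less where a joint would pass 70% of its speed; a pose out of reach is approached as far as the arm can. A call with a gripper value outside its range is refused whole. The fingers move at their own pace and stop on an object; the grip force is fixed at half the most. Time passes only in rows, so rows that do not move let the fingers close. It gives the time, the measured TCP pose, the force, the opening and the grip force at its end, in the units of the state.
- read_state(): the state, without advancing time (a new reading comes with each control period).
- cams.get_image(name): name is "side" or "top"; returns a dict with "color" (384x512x3 uint8, red, green, blue), "fovy" (degrees; the focal length in pixels is half the picture's height over the tangent of half this angle, whatever the lens; pixels are square), "cx", "cy" (the principal point, pixels), "rvec" (rotation vector, rad) and "tvec" (3), from world to camera coordinates, as OpenCV has them. Camera axes: x right, y down, z forward; pixel columns grow to the right and rows downward; lengths in mm; the calibration is good to about 2 mm. A picture is of the moment at which its call begins. There is no depth.
- order.finish_job(): hands the job in; it is judged then, once.
The state is a dict: "clock": time; "qpos": joint angles; "qd": joint speeds; "tau": joint torques, N m; "eef_pos": TCP position; "tool_rot": TCP orientation; "force": force on the tool from outside, world axes, zero at the start; "torque": the same for the moment, N m; "width": finger opening in mm; "gripper_force": force on a finger pad.
Only numpy, scipy, OpenCV 4.12 (cv2) and the standard library are available. Lean on these libraries where they do the work, as an engineer would, in place of code of your own. Each camera call takes 0.05 s, during which the arm holds its last target. There are 200 camera calls.

## Working session

There is one attempt and no reset: what is moved stays moved. The work goes in short steps, Python scripts to look and compute and a tool call to move; the robot and the scene stay as the last step left them, time stands still between calls to the robot, and variables do not carry over. Pictures are saved under pics/ and viewed, at most 10 in all, crops included, and the job is handed in when it is done.

Besides the shell and the picture viewer there is one more tool, called after "Call:" in YAML: its name, and indented under it one key for each argument. move_arm: Moves the arm, as the interface text tells. Its arguments: {"type":"object","properties":{"targets":{"type":"string"}},"required":["targets"]}

```bash
mkdir -p pics; cat > h.py <<'E'
import numpy as np, cv2
from cell import read_state, cams, order, ctrl
def cam(n):
    d=cams.get_image(n); f=d["color"].shape[0]/2/np.tan(np.radians(d["fovy"])/2)
    K=np.array([[f,0,d["cx"]],[0,f,d["cy"]],[0,0,1.]]); R=cv2.Rodrigues(np.array(d["rvec"],float))[0]; t=np.array(d["tvec"],float).ravel()
    return d["color"],K,R,t
def onplane(c,uv,z):
    _,K,R,t=c; d=R.T@np.linalg.inv(K)@np.array([uv[0],uv[1],1.]); o=-R.T@t
    return o+d*(z-o[2])/d[2]
def proj(c,p):
    _,K,R,t=c; q=K@(R@np.array(p,float)+t); return q[:2]/q[2]
def save(c,n,box=None,s=1):
    im=c[0] if box is None else c[0][box[1]:box[3],box[0]:box[2]]
    cv2.imwrite("pics/"+n,cv2.resize(im[:,:,::-1],None,fx=s,fy=s,interpolation=cv2.INTER_CUBIC))
E
python3 - <<'E'
from h import *
for n in("top","side"):
    c=cam(n); save(c,n+"0.png",s=1.5); print(n,c[1][0,0],-c[2].T@c[3])
s=read_state();print(s["clock"],s["eef_pos"],s["tool_rot"],s["force"],s["width"],ctrl.pinch_z)
E
```

```text
top 354.57199767549884 [ 381.74649735  -40.93453754 1082.74542951]
side 391.1105950632418 [179.20494276 677.96632327 941.41397667]
0.1 [ 284.13711025 -583.97044991  230.47556523] [-3.13983443e+00 -4.10193895e-06  4.52796289e-01] [-0.26372119  0.32368494 -0.23112431] 85.4821579200879 18.700000000000003
```

View pics/top0.png

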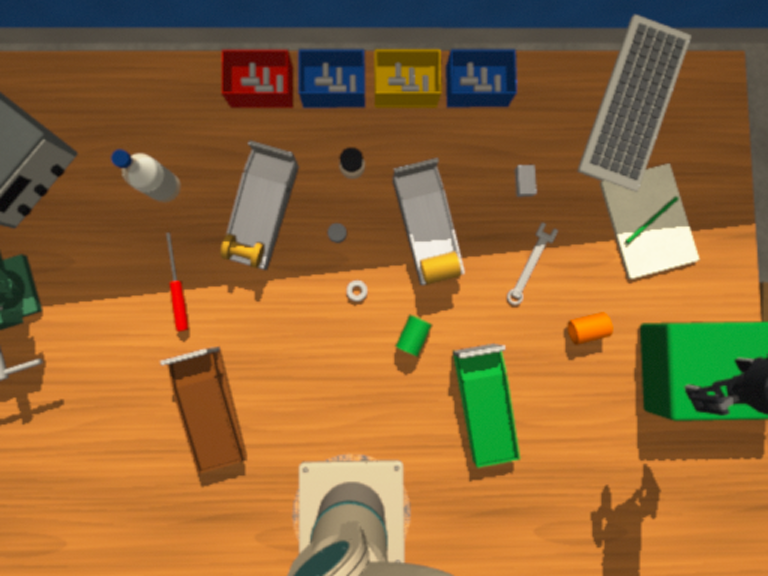

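View pics/side0.png

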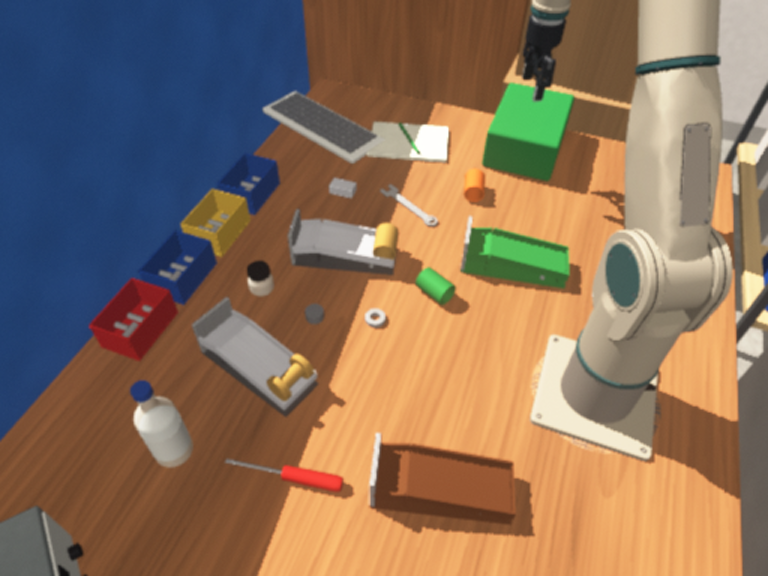

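Candidates (top picture as viewed): plain brass tube in the grey gutter (440,267), flanged brass spool in the other grey gutter (243,250), green tube (413,336), orange tube (590,328). There are also empty brown (205,415) and green (485,405) gutters. By the description it's the brass tube at (440,267), with uphill going up the picture. I'll check it in a close crop.

```bash
python3 - <<'E'
from h import *
c=cam("top"); save(c,"crop1.png",(250,98,320,196),6)
s=cam("side")
for n,k,box in(("top",c,(255,150,320,196)),("side",s,(235,135,275,180))):
    hsv=cv2.cvtColor(k[0],cv2.COLOR_RGB2HSV); m=cv2.inRange(hsv,(17,120,90),(32,255,255)); z=np.zeros_like(m); z[box[1]:box[3],box[0]:box[2]]=m[box[1]:box[3],box[0]:box[2]]
    z=cv2.morphologyEx(z,cv2.MORPH_OPEN,np.ones((3,3)))
    r=cv2.minAreaRect(cv2.findNonZero(z)); print(n,r,cv2.boundingRect(z)); 
    if n=="top":
        print(onplane(k,r[0],58)); b=cv2.boxPoints(r); print([onplane(k,p,58).round(1) for p in b])
E
```

```text
top ((293.41180419921875, 178.1470947265625), (16.492422103881836, 25.46624183654785), 75.96376037597656) (281, 168, 26, 21)
[ 481.50886989 -179.19836012   58.        ]
[array([ 496.2, -137.6,   58. ]), array([ 513.7, -210.1,   58. ]), array([ 466.8, -220.8,   58. ]), array([ 449.5, -148.5,   58. ])]
side ((256.5, 160.0), (22.0, 13.0), 90.0) (250, 149, 14, 23)
```

View pics/crop1.png

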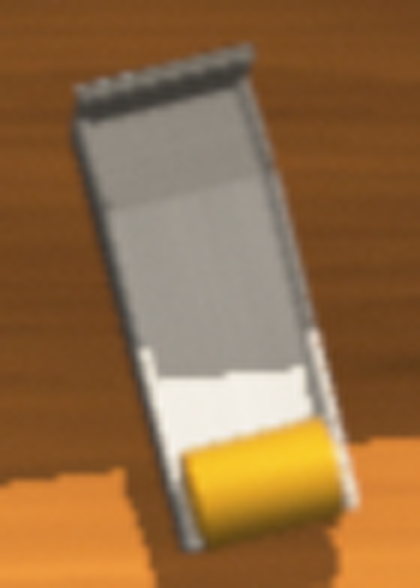

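The crop shows the plain brass tube in the grey gutter at crop (265,480). The end stop runs (78,95)–(252,52), the crest (107,207)–(273,173), and the low end is at (190,548)–(355,503). It is the right tube.

```bash
python3 - <<'E'
from h import *
c=cam("top"); P=lambda u,v,z:onplane(c,(250+u/6-.4,98+v/6-.4),z)
A={"stop front top":(P(80,118,90)+P(254,75,90))/2,"stop back":(P(78,88,90)+P(250,46,90))/2,"crest":(P(107,207,53)+P(273,173,53))/2,"low":(P(186,548,42)+P(355,505,42))/2}
for k,v in A.items():print(k,v.round(1))
l=[P(82,120,84),P(186,548,44)];r=[P(250,80,84),P(355,500,44)]
for a,b in(l,r): d=a-b; print(np.degrees(np.arctan2(d[1],d[0])),np.hypot(d[0],d[1]),a.round(1),b.round(1))
d=P(250,46,90)-P(78,88,90);print(np.degrees(np.arctan2(d[0],-d[1])), np.hypot(*d[:2]))
E
```

```text
stop front top [ 663.5 -132.7   90. ]
stop back [ 677.8 -131.5   90. ]
crest [ 627.2 -146.7   53. ]
low [ 461.7 -184.8   42. ]
13.950870076185314 208.7811791347357 [654.  -92.4  84. ] [ 451.3 -142.7   44. ]
14.98752055204182 205.82173662984007 [ 673.  -173.2   84. ] [ 474.2 -226.4   44. ]
13.639443210239895 84.69658450746562
```

Call:
move_arm:
  targets: "-0.3 0 0 0 0 0 6; -0.3 0 0 0 0 0 6; -0.3 1.8 -2.8 0 0 0 0; -0.3 1.8 -2.8 0 0 0 0; -0.3 1.8 -2.8 0 0 0 0"

```text
clock: 0.67
eef_pos: [316.5, -488.9, 230.9]
tool_rot: [-3.141, 0.0, 0.242]
force: [0.8, -0.2, -0.6]
width: 30.2
gripper_force: 0.0
```

Call:
move_arm:
  targets: "-0.3 1.8 -2.8 0 0 0 0; -0.3 1.8 -2.8 0 0 0 0; -0.3 1.8 -2.8 0 0 0 0; -0.3 1.8 -2.8 0 0 0 0; -0.3 1.8 -2.8 0 0 0 0"

```text
clock: 1.08
eef_pos: [370.5, -330.9, 231.4]
tool_rot: [3.141, -0.0, 0.243]
force: [0.5, 0.2, 0.2]
width: 30.0
gripper_force: 0.0
```

Call:
move_arm:
  targets: "-0.3 1.8 -2.8 0 0 0 0; -0.3 1.8 -2.8 0 0 0 0; -0.3 0 0 0 0 0 0; -0.3 0 0 0 0 0 0; -0.3 0 0 0 0 0 0"

```text
clock: 1.5
eef_pos: [391.6, -269.9, 231.5]
tool_rot: [3.141, -0.0, 0.243]
force: [0.6, -0.3, -1.0]
width: 29.9
gripper_force: 0.0
```

Call:
move_arm:
  targets: "-0.3 1.8 -3.2 0 0 0 0; -0.3 1.9 -3.3 0 0 0 0; -0.3 0 0 4 0 0 0; -0.3 0 0 4 0 0 0; -0.3 0 0 4 0 0 0"

```text
clock: 1.92
eef_pos: [412.8, -198.8, 110.8]
tool_rot: [3.139, -0.003, 0.242]
force: [0.1, -0.6, -1.1]
width: 29.3
gripper_force: 0.0
```

Call:
move_arm:
  targets: "-0.3 0 0 2 0 0 0; -0.3 0 0 2 0 0 0; -0.3 0 0 0 0 0 0; -0.3 0 0 0 0 0 0"

```text
clock: 2.25
eef_pos: [411.0, -198.6, 70.7]
tool_rot: [-3.141, 0.002, 0.241]
force: [0.3, -0.4, -0.2]
width: 30.1
gripper_force: 0.0
```

```bash
python3 - <<'E'
from h import *
s=cam("side"); t=cam("top")
e=read_state()["eef_pos"];print(e,proj(s,e),proj(t,e))
a=cv2.resize(s[0][90:210,200:340],None,fx=5,fy=5,interpolation=cv2.INTER_CUBIC)
save((a,),"s1.png")
save(t,"t1.png",(240,90,340,220),4)
E
```

```text
[ 412.36877125 -198.63155077   72.2376036 ] [279.09701215 159.04482487] [301.30421111 201.67698908]
```

View pics/s1.png

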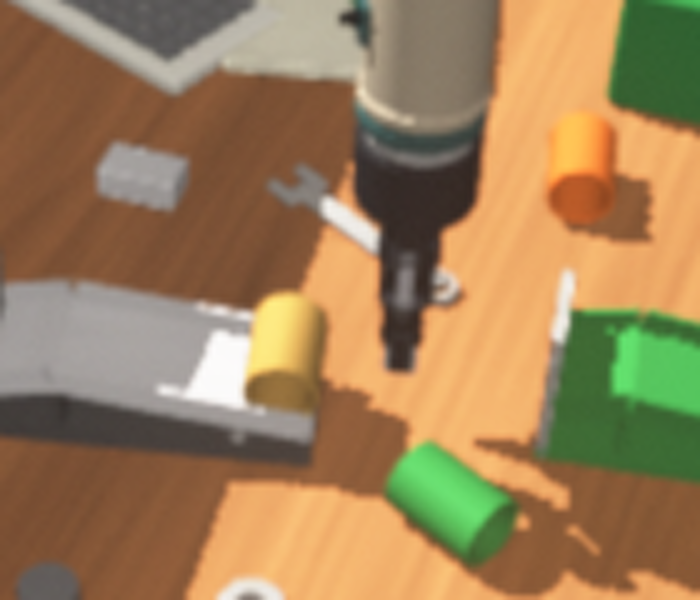

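View pics/t1.png

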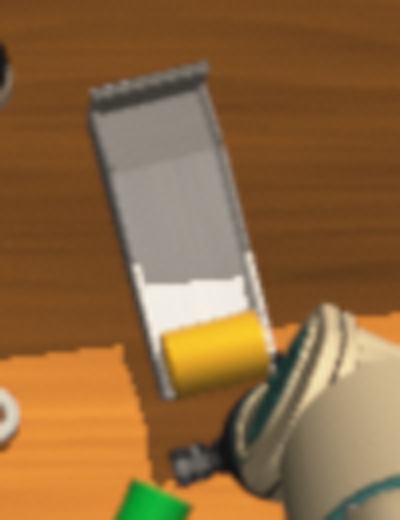

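The side crop shows the fingertips at (400,360), downhill of the tube at (285,350) and in line with it, with the lip between them. The top crop shows the tube square in the gutter at (218,350). Next I'll lower the hand and move in.

Call:
move_arm:
  targets: "-0.3 0 0 1 0 0 0; -0.3 0 0 1.1 0 0 0; -0.3 1 0 0 0 0 0; -0.3 1 0 0 0 0 0; -0.3 0.5 0 0 0 0 0"

```text
clock: 2.77
eef_pos: [439.6, -191.3, 51.7]
tool_rot: [3.139, -0.004, 0.244]
force: [0.3, 0.1, -0.4]
width: 29.8
gripper_force: 0.0
```

Call:
move_arm:
  targets: "-0.3 0.3 0 0 0 0 0; -0.3 0.3 0 0 0 0 0; -0.3 0.3 0 0 0 0 0; -0.3 0.3 0 -0.05 0 0 0; -0.3 0.3 0 -0.05 0 0 0"

```text
clock: 3.18
eef_pos: [449.8, -187.7, 51.4]
tool_rot: [-3.141, 0.002, 0.243]
force: [-2.4, -1.6, 1.5]
width: 29.7
gripper_force: 1.2
```

```bash
cat >> h.py <<'E'
O=np.array([567,-159.]);a=np.radians(14);G=np.array([[np.cos(a),np.sin(a)],[-np.sin(a),np.cos(a)]])
def look():
    c=cam("top");hsv=cv2.cvtColor(c[0],cv2.COLOR_RGB2HSV); m=cv2.inRange(hsv,(17,120,90),(32,255,255)); m[:,:250]=0;m[:,325:]=0;m[:100]=0;m[196:]=0
    m=cv2.morphologyEx(m,cv2.MORPH_OPEN,np.ones((3,3))); r=cv2.minAreaRect(cv2.findNonZero(m)); p=onplane(c,r[0],60)
    s=read_state(); print("tube",(G@(p[:2]-O)).round(1),r,"tcp",(G@(np.array(s["eef_pos"])[:2]-O)).round(1),s["eef_pos"][2],s["force"],s["clock"])
E
python3 -c "from h import *; look()"
```

```text
tube [-83.7  10.2] ((290.1176452636719, 177.47059631347656), (14.55213737487793, 19.402849197387695), 75.96376037597656) tcp [-119.6    0.4] 51.453963178998116 [0.3358124  0.03095246 1.02993148] 3.2333
```

Call:
move_arm:
  targets: "-0.3 0.4 0 -0.03 0 0 0; -0.3 0.5 0 -0.03 0 0 0; -0.3 0.5 0 -0.04 0 0 0; -0.3 0.5 0 -0.05 0 0 0; -0.3 0.5 0 -0.05 0 0 0"

```text
clock: 3.65
eef_pos: [474.7, -181.8, 53.4]
tool_rot: [3.142, -0.0, 0.244]
force: [-2.8, 0.0, 2.0]
width: 29.9
gripper_force: 1.0
```

Call:
move_arm:
  targets: "-0.3 0.5 0 -0.07 0 0 0; -0.3 0.5 0 -0.07 0 0 0; -0.3 0.5 0 -0.07 0 0 0; -0.3 0.5 0 -0.07 0 0 0; -0.3 0.5 0 -0.07 0 0 0"

```text
clock: 4.07
eef_pos: [498.7, -175.8, 56.9]
tool_rot: [-3.142, -0.0, 0.243]
force: [-2.3, -0.4, 1.8]
width: 30.3
gripper_force: 1.0
```

```bash
python3 -c "
from h import *; look(); save(cam('side'),'s2.png',(180,110,300,190),5)"
```

```text
tube [-28.7  18.4] ((282.5, 160.0), (16.0, 13.0), 90.0) tcp [-68.5   0.2] 57.09035403462425 [0.86816437 0.6299044  0.00497331] 4.1167
```

View pics/s2.png

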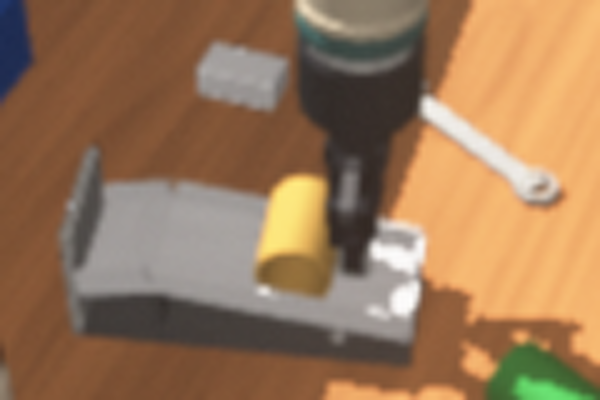

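The tube (crop 295,235) sits square in the gutter, about 40% of the way up, with the fingers against it at (350,220). I'll keep pushing.

Call:
move_arm:
  targets: "-0.3 0.5 0 -0.07 0 0 0; -0.3 0.5 0 -0.07 0 0 0; -0.3 0.5 0 -0.07 0 0 0; -0.3 0.5 0 -0.07 0 0 0; -0.3 0.5 0 -0.07 0 0 0"

```text
clock: 4.58
eef_pos: [523.1, -169.8, 60.4]
tool_rot: [3.142, -0.0, 0.243]
force: [-3.0, -0.3, 1.1]
width: 29.9
gripper_force: 1.0
```

Call:
move_arm:
  targets: "-0.3 0.5 0 -0.07 0 0 0; -0.3 0.5 0 -0.07 0 0 0; -0.3 0.5 0 -0.07 0 0 0; -0.3 0.5 0 -0.07 0 0 0; -0.3 0.5 0 -0.07 0 0 0"

```text
clock: 5.0
eef_pos: [547.2, -163.8, 63.9]
tool_rot: [-3.142, 0.0, 0.243]
force: [-1.7, 0.7, 1.0]
width: 30.0
gripper_force: 1.0
```

Call:
move_arm:
  targets: "-0.3 0.5 0 -0.07 0 0 0; -0.3 0.5 0 -0.07 0 0 0; -0.3 0.5 0 -0.07 0 0 0; -0.3 0.4 0 -0.06 0 0 0; -0.3 0.3 0 -0.04 0 0 0"

```text
clock: 5.42
eef_pos: [569.0, -158.3, 67.1]
tool_rot: [3.141, -0.001, 0.244]
force: [-0.8, -0.8, 1.2]
width: 30.1
gripper_force: 1.0
```

```bash
python3 -c "
from h import *; look(); save(cam('side'),'s3.png',(180,110,300,190),5)"
```

```text
tube [48.8 23.5] ((274.0, 135.0), (12.0, 8.0), 90.0) tcp [2.8 0.2] 67.11879550129773 [0.27883522 0.07090746 0.22397786] 5.4667
```

View pics/s3.png

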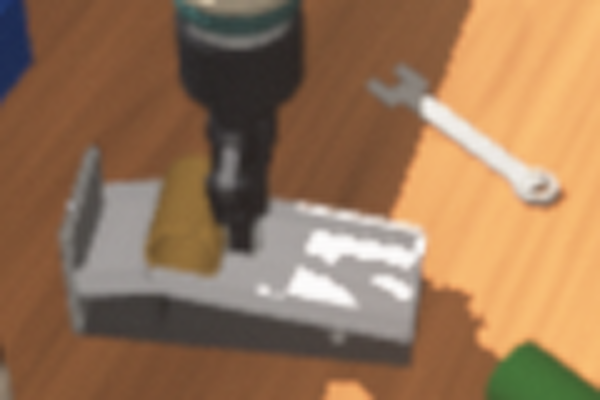

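The tube (185,215) is square and just below the crest, with the fingers behind it at (240,200). I'll go slowly over the crest.

Call:
move_arm:
  targets: "-0.3 0.3 0 -0.04 0 0 0; -0.3 0.3 0 -0.04 0 0 0; -0.3 0.3 0 -0.04 0 0 0; -0.3 0.3 0 -0.04 0 0 0; -0.3 0.3 0 -0.03 0 0 0"

```text
clock: 5.93
eef_pos: [583.0, -155.0, 68.9]
tool_rot: [3.142, -0.0, 0.243]
force: [-1.5, -1.1, 1.0]
width: 30.0
gripper_force: 1.0
```

Call:
move_arm:
  targets: "-0.3 0.3 0 0 0 0 0; -0.3 0.3 0 0 0 0 0; -0.3 0.3 0 0 0 0 0; -0.3 0.3 0 0 0 0 0; -0.3 0.3 0 0 0 0 0"

```text
clock: 6.35
eef_pos: [598.2, -151.0, 68.9]
tool_rot: [3.141, -0.001, 0.244]
force: [-0.8, 0.4, 0.4]
width: 30.0
gripper_force: 0.0
```

Call:
move_arm:
  targets: "-0.3 0.3 0 0 0 0 0; -0.3 0.3 0 0 0 0 0; -0.3 0.2 0 0 0 0 0; -0.3 0 0 0 0 0 0; -0.3 0 0 0 0 0 0"

```text
clock: 6.77
eef_pos: [605.1, -149.4, 68.8]
tool_rot: [3.142, 0.0, 0.243]
force: [-0.3, -0.8, -0.6]
width: 29.7
gripper_force: 0.0
```

```bash
python3 -c "
from h import *; look(); save(cam('side'),'s4.png',(180,110,300,190),5)"
```

```text
tube [95.1 24.9] ((269.5, 120.0), (10.0, 7.0), 90.0) tcp [39.   0.1] 68.78312070640776 [-0.59349222 -0.20333917 -0.28964887] 6.8167
```

View pics/s4.png

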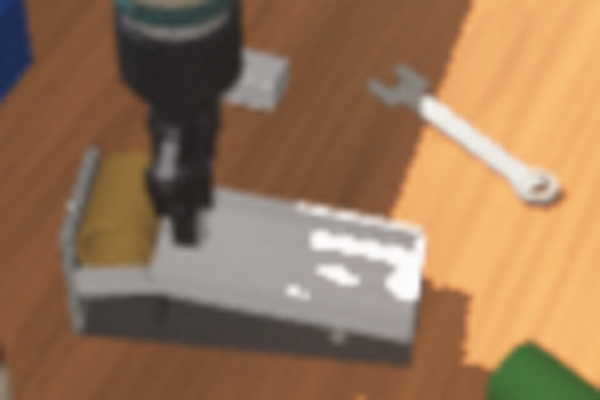

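The tube (120,210) has rolled over the crest into the hollow against the stop, and the fingers are clear of it. Backing off along the gutter, then up.

Call:
move_arm:
  targets: "-0.3 -1 0 0 0 0 0; -0.3 -2 0 -1 0 0 0; -0.3 -2 0 -3 0 0 0; -0.3 -2 0 -3 0 0 0; -0.3 -2 0 -3 0 0 0"

```text
clock: 7.28
eef_pos: [516.0, -171.3, 169.5]
tool_rot: [-3.141, 0.001, 0.243]
force: [0.7, 0.3, 1.0]
width: 30.0
gripper_force: 0.0
```

Call:
move_arm:
  targets: "-0.3 -3 0 -2 0 0 0; -0.3 -3 0 -2 0 0 0; -0.3 -2 0 0 0 0 0; -0.3 0 0 0 0 0 0; -0.3 0 0 0 0 0 0"

```text
clock: 7.7
eef_pos: [439.4, -190.9, 209.5]
tool_rot: [3.141, -0.001, 0.241]
force: [-0.3, 0.2, -0.5]
width: 29.8
gripper_force: 0.0
```

```bash
python3 -c "
from h import *; look(); a=cam('top')[0][90:190,235:335]; b=cam('side')[0][100:200,180:280]; save((np.hstack([a,b]),),'f.png',None,4)"
```

```text
tube [86.8 -1.4] ((278.88238525390625, 120.52942657470703), (16.492422103881836, 25.70877456665039), 75.96376037597656) tcp [-1.303e+02  1.000e-01] 209.1112895970956 [-0.55945402  0.11786314  0.4975661 ] 7.75
```

View pics/f.png

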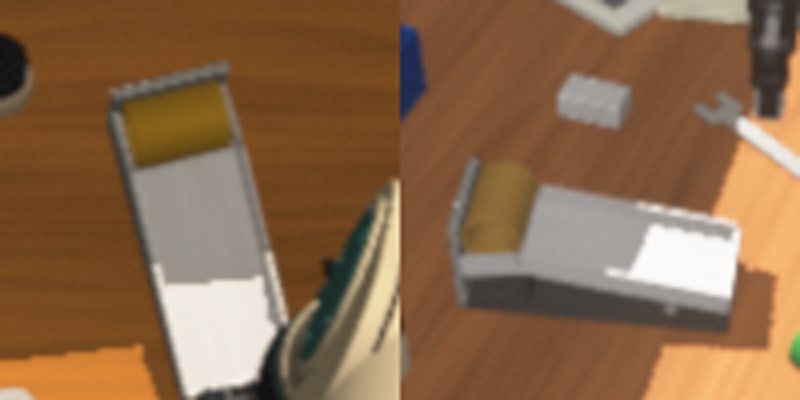

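The tube is parked square against the stop (left view 177,122; right view 500,205), and the hand is clear. Handing in.

```bash
python3 -c "
from h import *; print(order.finish_job())"
```

```text
the job is handed in; nothing more can be done
None
```

The brass tube was pushed over the crest and is parked square against the end stop, with the hand clear and nothing else touched; the job is handed in, but no verdict came back.

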